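# Set and lock the saucer rack's stop bar, then rack the saucers

## Robot

A 6-joint arm with a two-finger parallel gripper is mounted at the origin on the work surface. World frame = base frame: x ahead of the robot, y to its left, z up, the work surface at z = 0. Lengths are in m, angles in rad, forces in N, time in s.
With the tool pointing down it reaches from about 0.35 to 0.775 m from the base axis. Payload 7.3 kg.
Tool frame: the origin (TCP) lies at the very end of the fingers, on their centre line; the grasp point (between the pads) lies 19 mm behind it; z points along the fingers, y is the line along which they close (so a half turn about z gives the same grasp; the last joint's range is limited). The gripper opens to 92 mm and grips with 3 to 60 N. Pads are 19 mm wide; open, the fingers measure 130 mm over their backs; the gripper's body (75 mm by 190 mm) begins 47 mm behind the grasp point.
Start: joints at [1.036, 0.342, 1.524, -0, 1.275, -0.146], TCP at [0.199, 0.486, 0.199] pointing down, gripper open.
Joint ranges: [-2.53, 2.53], [-0.77, 2.02], [0.04, 2.7], [-1, 4.14], [0.28, 2.66], [-3.11, 3.11]. Speed limits (rad/s): [2.57, 2.57, 3.14, 3.14, 3.14, 3.14].

## Interface

Orientations are given as [roll, pitch, yaw] about the fixed x, y, z axes, in that order (R = Rz(yaw) Ry(pitch) Rx(roll)).
In Python, from cell import observe, read_camera, get_calibration, hand_in, search_frame gives the robot as it stands.
- The arm moves only by the tool step_arm, never from a script. Its argument "commands" is a list of rows, each an object with "translation": the shift along the tool's x, y, z in mm, a list of three; "roll": the turn about the tool's z in rad. In form: [{"translation": [x, y, z], "roll": roll}, ...]. A call has 1 to 20 rows; each row shifts and turns the commanded pose from where the row before left it, along the tool's axes as they then stand; what a row does not reach is not made up. A row lasts 1/12 s, in which the tool goes at most 41.7 mm and 7.16 degrees, less where a joint would pass 70% of its speed; a pose out of reach is approached as far as the arm can. A call is refused whole if a number of a shift passes 41.7 or a number of a turn 0.125, either way. A call with a gripper value outside its range is refused whole. "fingers" is the opening, from 0 (shut) to 1 (fully open), set as the call begins (left out, the last holds). The fingers move at their own pace and stop on an object; "grip_force" is the grip in N (left out, the last holds). Time passes only in rows, so rows that do not move let the fingers close. It gives the time, the measured TCP pose, the force, the opening and the grip force at its end, in the units of the state.
- observe(): the state, without advancing time (a new reading comes with each control period).
- read_camera(name): name is "scene" or "top" or "wrist"; returns the picture (480x640x3 uint8, red, green, blue); there is no depth.
- get_calibration(name): a dict with "camera_matrix" (3x3 intrinsics, pixels), "world_from_camera" (4x4, takes a point from camera to world coordinates). Camera axes: x right, y up, looking along -z (the intrinsics and any distortion apply to the point x, -y, -z); pixel columns grow to the right and rows downward; lengths in m; the calibration is good to about 2 mm. A picture is of the moment at which its call begins: read the wrist's pose just before it. get_calibration takes no time and is no camera call; for the wrist camera it gives the pose at the moment of the call.
- hand_in(): hands the job in; it is judged then, once.
Trained networks look in the newest picture that a camera, given by its name, has taken for a name from the list of things; names that differ only in an ending like _2 or _b are one class to them, and where a whole thing is asked for, a point or a joint stands for the part that bears it (a point fixed in the world has none). Each returns a list of dicts, best first, with "confidence" (0 to 1); they miss things now and then, are a little off and sometimes report something else, mostly with a low value. They report only what shows in the picture. A call takes as long as a camera call. They do not tell look-alikes from the thing itself.
- search_frame(camera, name): "at" ([x, y, z] in m, in world coordinates, good to about 4 mm: the middle of the surface that is visible of it).
The state is a dict: "time": time; "qpos": joint angles; "qvel": joint speeds; "joint_efforts": joint torques, N m; "tool_pos": TCP position; "tool_rot": TCP orientation; "contact_force": force on the tool from outside, world axes, zero at the start; "torque": the same for the moment, N m; "opening": finger opening in m; "grip_force": force on a finger pad.
Only numpy, scipy, OpenCV 4.12 (cv2) and the standard library are available. Lean on these libraries where they do the work, as an engineer would, in place of code of your own. Each camera call takes 0.05 s, during which the arm holds its last target. There are 200 camera calls.

## Task

Set up the metal saucer rack and fill it: slacken the big hexagonal lock nut by about a quarter turn or a little more, only then turn the square brass screw head above it until the rack's rear stop bar has its pointer right opposite the brass index blade, and retighten the nut fully. Only once the nut is tight again, move every saucer from the wooden draining stand to the metal rack and leave it standing upright in a slot of its own, resting down on the rail and the stop bar; leave the mug, soap bottle and bowl alone.

Things in the scene. Friction and masses are not known exactly. Their poses are not given: they have to be found in the camera images.
- rack: Fixed metal saucer rack, base 200 x 326 x 12 mm. Origin: underside of the base, below the middle of the row of four slots. x points from its front (robot side) to its rear, y left along the row, z up. At y = 150 mm, x = 0, a dark gear housing (74 x 60 mm, top 60 mm high, washer to 63 mm) carries on one upright axis the lock nut and, above it, the square screw head. Wire end guards at x = -88 and 96 mm, 91 mm high.
- front_rail (a point): Middle of the rack's fixed front rail, a level bar of 4 mm radius along the rack's y, at rack x = -35 mm, 30 mm high. A saucer seats on this rail and the equal, movable rear stop bar: centre midway between them in x, 86 to 98 mm high.
- slot1 (a point): Middle of slot 1 of the rack (rack y = -78 mm), at x = -17 mm, 100 mm high: a saucer stands here with its axis along the rack's y. Four 6 mm wire tines bound it, at rack x = -50 and 15 mm, 14 mm clear between them in y, tops flared outward, 103 mm high.
- slot2 (a point): Middle of slot 2 of the rack (rack y = -26 mm), at x = -17 mm, 100 mm high: a saucer stands here with its axis along the rack's y. Four 6 mm wire tines bound it, at rack x = -50 and 15 mm, 14 mm clear between them in y, tops flared outward, 103 mm high.
- slot3 (a point): Middle of slot 3 of the rack (rack y = 26 mm), at x = -17 mm, 100 mm high: a saucer stands here with its axis along the rack's y. Four 6 mm wire tines bound it, at rack x = -50 and 15 mm, 14 mm clear between them in y, tops flared outward, 103 mm high.
- slot4 (a point): Middle of slot 4 of the rack (rack y = 78 mm), at x = -17 mm, 100 mm high: a saucer stands here with its axis along the rack's y. Four 6 mm wire tines bound it, at rack x = -50 and 15 mm, 14 mm clear between them in y, tops flared outward, 103 mm high.
- nut_mid (a point): Middle of the steel hexagonal lock nut (36 mm across flats, 24 mm high, 64 to 88 mm above the worktop), on its axis; turns with the nut. Two flats face along the point's x axis, the others every 60 degrees from it. The screw head above it fits between fingers that grip the nut.
- locknut (a joint): Lock nut angle, rad: 0 = fully tight (hard stop), grows as it is loosened counter-clockwise seen from above, up to 2.6. Counts as loose above 1.0. Friction about 0.12 N m; it stays where it is left.
- screw_head (a point): Middle of the square brass head of the adjuster screw (18 x 18 mm, 28 mm high, spanning 94 to 122 mm above the worktop), on its axis; turns with the screw. Flats face along the point's x and y axes.
- adjuster (a joint): Screw angle, rad, 0 to 5, grows counter-clockwise seen from above; a pinion below moves the stop bar to the rear (rack +x) by 8 mm per rad. Friction about 0.1 N m; it stays where it is left. It must not be turned before the nut is loose.
- pointer (a point): Tip of the dark 4 mm wide pointer blade at the right (-y) end of the rear stop bar, 58 mm above the worktop; the stop bar's centre line has the same rack x as this point (25 mm to 65 mm).
- index: Fixed index post (16 mm wide, 42 mm high, with a 4 mm wide brass blade on its left face, top 46 mm above its underside) on the rack's base beside the pointer. Origin at the blade's middle in x, axes along the rack's. At the start it lies 9 to 30 mm to the rear of the pointer; set when the pointer's x in this frame is 0 within 3 mm.
- stand: Fixed wooden draining stand, base 180 x 216 x 12 mm, origin at the middle of its underside, axes as the rack's. Four slots of the same tines at y = -78, -26, 26, 78 mm; two fixed rails at x = -38 and 38 mm, 30 mm high. Wire end guards at x = -82 and 82 mm, 91 mm high.
- saucer1_mid (a point): Centre of a white saucer, a disc 140 mm in diameter and 8 mm thick at the rim (a foot 60 mm across stands out 3 mm on its +y face); 0.11 to 0.22 kg. This point's y axis is the disc's axis. Starts upright in one of the stand's slots, the centre about 94 mm high, straight or leaning a little against the tines (more if knocked); not every saucer is present.
- saucer2_mid (a point): Centre of a white saucer, a disc 140 mm in diameter and 8 mm thick at the rim (a foot 60 mm across stands out 3 mm on its +y face); 0.11 to 0.22 kg. This point's y axis is the disc's axis. Starts upright in one of the stand's slots, the centre about 94 mm high, straight or leaning a little against the tines (more if knocked); not every saucer is present.
- saucer3_mid (a point): Centre of a white saucer, a disc 140 mm in diameter and 8 mm thick at the rim (a foot 60 mm across stands out 3 mm on its +y face); 0.11 to 0.22 kg. This point's y axis is the disc's axis. Starts upright in one of the stand's slots, the centre about 94 mm high, straight or leaning a little against the tines (more if knocked); not every saucer is present.
- saucer4_mid (a point): Centre of a white saucer, a disc 140 mm in diameter and 8 mm thick at the rim (a foot 60 mm across stands out 3 mm on its +y face); 0.11 to 0.22 kg. This point's y axis is the disc's axis. Starts upright in one of the stand's slots, the centre about 94 mm high, straight or leaning a little against the tines (more if knocked); not every saucer is present.
- mug: Blue mug, 80 mm wide, 90 mm high, origin under its centre; leave alone.
- soap: Clear soap bottle, 60 mm wide, 140 mm high, origin under its centre; leave alone.
- bowl: White bowl, 120 mm wide, 50 mm high, origin under its centre; leave alone.
Things that resemble listed ones, but are neither listed nor needed, are in the scene too. Leave any orange look-alike of the part that bears saucer2_mid alone.

How it is judged:
By the outcome, as a careful person would: the job done as asked, in the order asked, and still so for the second after the job is handed in, with the robot touching nothing.
Of saucer1, saucer2, saucer3, saucer4 only 2 to 4 are there at a start; the rules pass over those that are not, and their reading is None.
At some moment in a run one of saucer1, saucer2, saucer3, saucer4 may be knocked a few centimetres aside while the robot is not near it.
It also fails if it takes over 210 s, if anything falls off the work surface, if the arm or the gripper's body presses on something with over 40 N, if the wrist force passes 120 N, or if a joint passes its speed limit or range.

## Working session

There is one attempt and no reset: what is moved stays moved. The work goes in short steps, Python scripts to look and compute and a tool call to move; the robot and the scene stay as the last step left them, time stands still between calls to the robot, and variables do not carry over. Pictures are saved under pics/ and viewed, at most 14 in all, crops included, and the job is handed in when it is done.

Besides the shell and the picture viewer there is one more tool, called after "Emit:" by a JSON object that holds its "api" and its "payload", one argument or row to a line. step_arm: Moves the arm, as the interface text tells. Its arguments: {"type":"object","properties":{"commands":{"type":"array"},"fingers":{"type":"number"},"grip_force":{"type":"number"}},"required":["commands"]}

```bash
mkdir -p pics; ls
cat > h.py <<'E'
import numpy as np, cv2
from cell import *
def snap(c,fn=None):
    im=read_camera(c)
    if fn: cv2.imwrite('pics/'+fn,im[:,:,::-1])
    return im
def proj(c,P):
    k=get_calibration(c);K=np.array(k['camera_matrix']);T=np.linalg.inv(np.array(k['world_from_camera']))
    p=T[:3,:3]@np.array(P)+T[:3,3];p=np.array([p[0],-p[1],-p[2]]);q=K@p;return q[:2]/q[2]
def ray(c,uv,z):
    k=get_calibration(c);K=np.array(k['camera_matrix']);T=np.array(k['world_from_camera'])
    d=np.linalg.inv(K)@np.array([uv[0],uv[1],1.]);d=T[:3,:3]@np.array([d[0],-d[1],-d[2]])
    o=T[:3,3];return o+d*(z-o[2])/d[2]
E
python3 - <<'E'
from h import *
print({k:np.round(v,3) for k,v in observe().items()})
for c in('scene','top','wrist'):
    snap(c,c+'0.png');k=get_calibration(c);print(c,k.keys(),np.round(k['world_from_camera'],3).tolist(),np.round(k['camera_matrix'],1).tolist())
    if c!='wrist':
      for n in('rack','stand','nut_mid','screw_head','pointer','index','front_rail','slot1','slot4','saucer1_mid','mug','soap','bowl'):
        print(n,[(np.round(r['at'],3).tolist(),round(r['confidence'],2)) for r in search_frame(c,n)][:6])
E
```

```text
pics
{'time': np.float64(0.0), 'qpos': array([ 1.036,  0.343,  1.525, -0.   ,  1.275, -0.146]), 'qvel': array([-0.001,  0.002,  0.   ,  0.001, -0.001, -0.   ]), 'joint_efforts': array([ 1.0000e-03, -4.3125e+01, -2.4422e+01,  7.2000e-02,  5.6000e-02,
       -0.0000e+00]), 'tool_pos': array([0.199, 0.485, 0.198]), 'tool_rot': array([-3.14 , -0.   ,  2.753]), 'contact_force': array([ 0.564, -0.635, -0.504]), 'torque': array([-0.025, -0.019, -0.032]), 'grip_force': np.float64(0.0), 'opening': np.float64(0.092)}
scene dict_keys(['camera_matrix', 'world_from_camera']) [[-0.689, -0.546, 0.477, 1.04], [0.725, -0.525, 0.446, 0.253], [0.007, 0.653, 0.757, 0.777], [0.0, 0.0, 0.0, 1.0]] [[436.3, 0.0, 315.3], [0.0, 436.3, 237.2], [0.0, 0.0, 1.0]]
rack [([0.54, 0.195, 0.011], 0.89), ([0.536, 0.138, 0.03], 0.5)]
stand [([0.58, -0.155, 0.009], 0.8), ([0.757, 0.012, 0.021], 0.71)]
nut_mid [([0.546, 0.294, 0.087], 0.74), ([0.54, -0.114, 0.106], 0.7)]
screw_head [([0.544, 0.297, 0.12], 0.73)]
pointer [([0.54, 0.141, 0.03], 0.83)]
index [([0.543, 0.196, 0.01], 0.62), ([0.541, 0.015, 0.046], 0.45), ([0.5
[... 662 characters left out ...]
 0.09], 0.67), ([0.773, 0.028, 0.02], 0.62), ([0.516, 0.173, 0.008], 0.31)]
screw_head [([0.537, 0.289, 0.123], 0.57)]
pointer [([0.536, 0.147, 0.033], 0.61)]
index [([0.769, 0.028, 0.018], 0.29)]
front_rail [([0.73, -0.309, 0.032], 0.19)]
slot1 [([0.519, 0.171, 0.011], 0.9)]
slot4 [([0.519, 0.171, 0.011], 0.9)]
saucer1_mid []
mug [([0.732, -0.305, 0.032], 0.77)]
soap [([0.719, 0.284, 0.09], 0.74), ([0.529, -0.116, 0.147], 0.38)]
bowl [([0.772, 0.026, 0.022], 0.55)]
wrist dict_keys(['camera_matrix', 'world_from_camera']) [[0.378, -0.881, -0.284, 0.121], [0.926, 0.36, 0.116, 0.518], [-0.0, -0.307, 0.952, 0.384], [0.0, 0.0, 0.0, 1.0]] [[341.4, 0.0, 320.4], [0.0, 341.4, 238.7], [0.0, 0.0, 1.0]]
```

View pics/scene0.png

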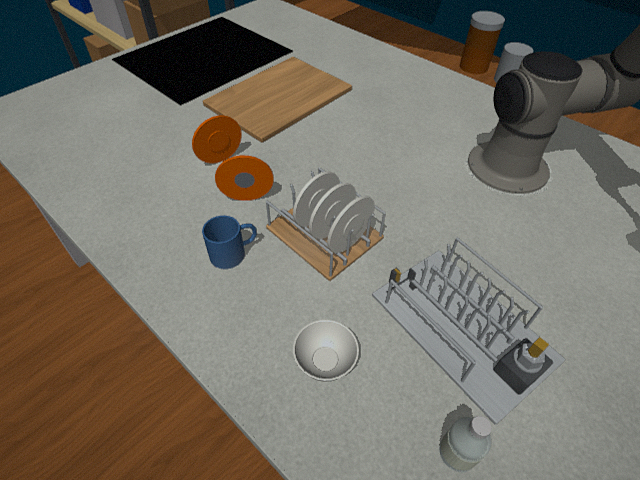

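View pics/top0.png

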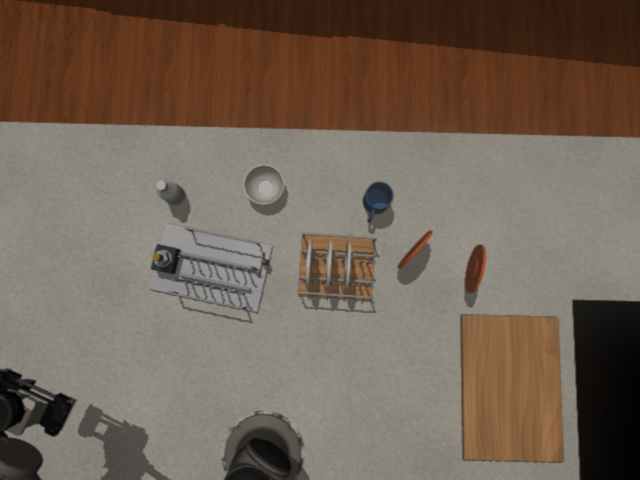

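The scene shows three saucers in the stand's left three slots, at top px (309,262), (330,262) and (349,262). The rack sits at px (210,268), turned about -0.17 rad, with the nut at px (163,258). The orange plates are decoys. I'm moving above the nut.

Emit:
{"api": "step_arm", "payload": {
  "commands": [
    {"translation":[0,0,-20],"roll":0},
    {"translation":[-38,-5,-3],"roll":0},
    {"translation":[-38,-5,-3],"roll":0},
    {"translation":[-38,-5,-3],"roll":0},
    {"translation":[-38,-5,-3],"roll":0},
    {"translation":[-38,-5,-3],"roll":0},
    {"translation":[-38,-5,-3],"roll":0},
    {"translation":[-38,-5,-3],"roll":0},
    {"translation":[-38,-5,-3],"roll":0},
    {"translation":[-38,-5,-3],"roll":0},
    {"translation":[-38,-5,-3],"roll":0},
    {"translation":[0,0,0],"roll":0},
    {"translation":[0,0,0],"roll":0},
    {"translation":[0,0,0],"roll":0}
  ],
  "fingers": 0.7,
  "grip_force": 30
}}

```text
time: 2.62
tool_pos: [0.5312, 0.2956, 0.2485]
tool_rot: [-3.141, -0.001, 2.752]
contact_force: [-0.4, -0.5, 0.7]
opening: 0.0641
grip_force: 0.0
```

Run:
```python
from h import *
from scipy.optimize import least_squares
im=snap('wrist','w1.png')
for n in('nut_mid','screw_head','pointer','index'):
  print(n,[(np.round(r['at'],3).tolist(),round(r['confidence'],2)) for r in search_frame('wrist',n)][:4])
# rough rack pose from base corners (rack frame), px in top/scene
C=[('top',(170,225),(1,1)),('top',(272,242),(1,-1)),('top',(150,290),(-1,1)),('scene',(374,295),(1,-1)),('scene',(497,416),(1,1)),('scene',(565,355),(-1,1))]
W=[ray(c,p,.012) for c,p,_ in C]
for (c,p,s),w in zip(C,W): print(c,s,np.round(w,3))
for p in((300,234),(378,235),(375,299),(298,294)):print('stand',np.round(ray('top',p,.012),3))
```

```text
nut_mid [([0.527, 0.303, 0.085], 0.95)]
screw_head [([0.534, 0.294, 0.122], 0.95)]
pointer [([0.537, 0.163, 0.034], 0.93)]
index [([0.532, 0.015, 0.049], 0.89), ([0.537, 0.163, 0.033], 0.46)]
top (1, 1) [0.639 0.297 0.012]
top (1, -1) [ 0.596 -0.006  0.012]
top (-1, 1) [0.447 0.343 0.012]
scene (1, -1) [ 0.589 -0.     0.012]
scene (1, 1) [0.636 0.306 0.012]
scene (-1, 1) [0.445 0.344 0.012]
stand [ 0.622 -0.088  0.012]
stand [ 0.625 -0.318  0.012]
stand [ 0.437 -0.311  0.012]
stand [ 0.446 -0.087  0.012]
```

View pics/w1.png

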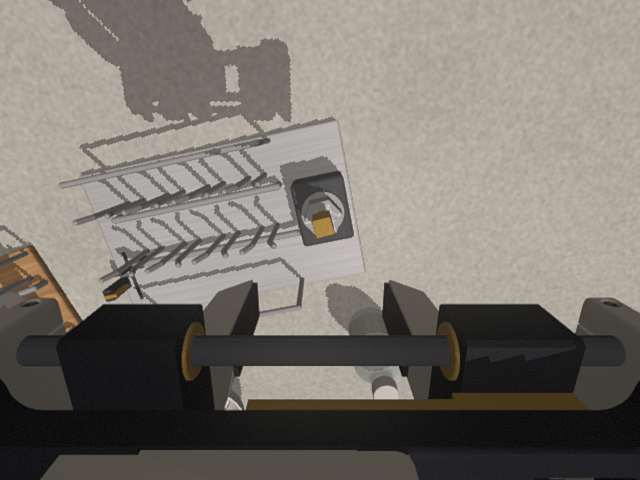

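The wrist view shows the nut at px (322,210), the screw head at (323,223) and the index blade near (118,290). I'll enlarge this for the angles.

Run:
```python
import cv2
im=cv2.imread('pics/w1.png')
a=cv2.resize(im[165:255,270:380],(800,600)[:2],interpolation=cv2.INTER_CUBIC)
a=cv2.resize(im[160:260,275:365],(540,600),interpolation=cv2.INTER_CUBIC)
b=cv2.resize(im[245:315,85:155],(260,260),interpolation=cv2.INTER_CUBIC)
import numpy as np
c=np.zeros((600,800,3),np.uint8);c[:,:540]=a;c[:260,540:]=b
cv2.imwrite('pics/w1z.png',c)
```

```text
(no output)
```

View pics/w1z.png

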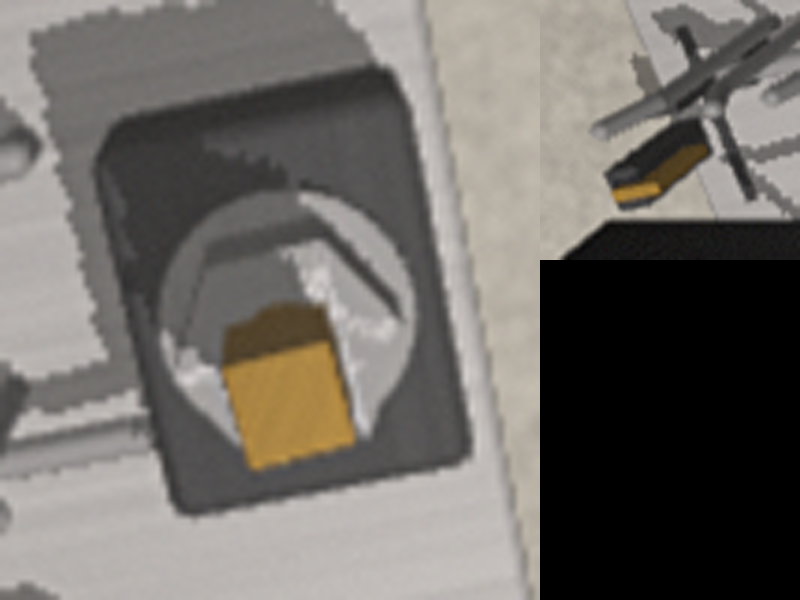

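Run:
```python
from h import *
f=lambda u,v,z: ray('wrist',(275+u/6,160+v/6),z)
S=[f(*p,.122) for p in((222,368),(328,340),(355,442),(250,470))]
print('screw c',np.mean(S,0),[np.round(np.linalg.norm(S[i]-S[i-1]),4) for i in range(4)],[round(float(np.degrees(np.arctan2(*(S[i]-S[i-1])[1::-1])))%90,1) for i in range(4)])
def d(p,q,z):
    a=f(*q,z)-f(*p,z);return np.round(np.degrees(np.arctan2(a[1],a[0])),1),np.round(np.hypot(*a[:2]),4)
print('nut front',d((205,255),(310,240),.088),'right',d((310,240),(402,320),.088),'left',d((205,255),(178,365),.088))
print('nut corners',[np.round(f(*p,.088),4) for p in((205,252),(310,238),(402,318))])
print('housing left',d((100,180),(175,500),.06),'right',d((405,90),(468,440),.06),'bottom',d((200,515),(455,462),.06))
print('base right',d((425,20),(530,580),.012))
print('base corner',np.round(ray('wrist',(365,271),.012),3),np.round(ray('wrist',(335,118),.012),3))
g=lambda u,v,z: np.round(ray('wrist',(85+(u-540)*70/260,245+v*70/260),z),4)
print('index blade top front',g(615,190,.058),g(660,188,.058)); print('pointer',g(712,105,.058),g(752,195,.034), g(685,30,.03))
```

```text
screw c [0.53614684 0.29712715 0.122     ] [np.float64(0.0174), np.float64(0.0173), np.float64(0.0173), np.float64(0.0174)] [82.3, 83.1, 82.7, 83.5]
nut front (np.float64(76.1), np.float64(0.0182)) right (np.float64(26.6), np.float64(0.0213)) left (np.float64(-36.3), np.float64(0.0201))
nut corners [array([0.5145, 0.2907, 0.088 ]), array([0.519 , 0.3083, 0.088 ]), array([0.5381, 0.3178, 0.088 ])]
housing left (np.float64(-10.4), np.float64(0.0633)) right (np.float64(-10.7), np.float64(0.0676)) bottom (np.float64(80.2), np.float64(0.0501))
base right (np.float64(-10.0), np.float64(0.1238))
base corner [0.643 0.315 0.012] [0.448 0.349 0.012]
index blade top front [0.5338 0.0109 0.058 ] [0.5388 0.025  0.058 ]
pointer [0.5196 0.0568 0.058 ] [0.5588 0.0341 0.034 ] [0.4973 0.0428 0.03  ]
```

Rack yaw is about -10°. The nut axis is at (0.536, 0.297), with nut flats at about -9° + 60k. I'm aligning, descending and gripping the nut.

Emit:
{"api": "step_arm", "payload": {
  "commands": [
    {"translation":[-4,3,0],"roll":0.1},
    {"translation":[0,0,20],"roll":0.1},
    {"translation":[0,0,25],"roll":0.09},
    {"translation":[0,0,25],"roll":0},
    {"translation":[0,0,25],"roll":0},
    {"translation":[0,0,25],"roll":0},
    {"translation":[0,0,20],"roll":0},
    {"translation":[0,0,20],"roll":0},
    {"translation":[0,0,14],"roll":0},
    {"translation":[0,0,6],"roll":0},
    {"translation":[0,0,0],"roll":0},
    {"translation":[0,0,0],"roll":0},
    {"translation":[0,0,0],"roll":0}
  ]
}}

```text
time: 3.95
tool_pos: [0.5372, 0.2973, 0.0703]
tool_rot: [3.139, 0.001, 2.463]
contact_force: [0.4, 0.3, 0.6]
opening: 0.0642
grip_force: 0.0
```

Emit:
{"api": "step_arm", "payload": {
  "commands": [
    {"translation":[0,0,0],"roll":0},
    {"translation":[0,0,0],"roll":0},
    {"translation":[0,0,0],"roll":0},
    {"translation":[0,0,0],"roll":0},
    {"translation":[0,0,0],"roll":0},
    {"translation":[0,0,0],"roll":0}
  ],
  "fingers": 0,
  "grip_force": 30
}}

```text
time: 4.45
tool_pos: [0.5366, 0.2968, 0.069]
tool_rot: [3.141, 0.0, 2.463]
contact_force: [0.2, -0.4, 0.2]
opening: 0.0289
grip_force: 0.0
```

Run:
```python
from h import *
o=observe();print(o['time'],o['opening'],o['grip_force'],o['tool_pos'],o['contact_force'],o['torque'])
a=snap('wrist');b=snap('scene')
c=np.zeros((480,800,3),np.uint8);c[:,:400]=cv2.resize(a[120:408,160:400],(400,480))[:480];c[:,400:]=cv2.resize(b[285:435,440:565],(400,480))
cv2.imwrite('pics/g1.png',c[:,:,::-1]);o=observe();print(o['time'],o['opening'],o['grip_force'])
```

```text
4.45 0.02885891493101365 0.0 [0.53659787 0.29678732 0.06903775] [ 0.18551619 -0.36167599  0.21559704] [-0.08010989  0.00662705  0.02071619]
4.55 0.02278237904186196 30.013792365789413
```

View pics/g1.png

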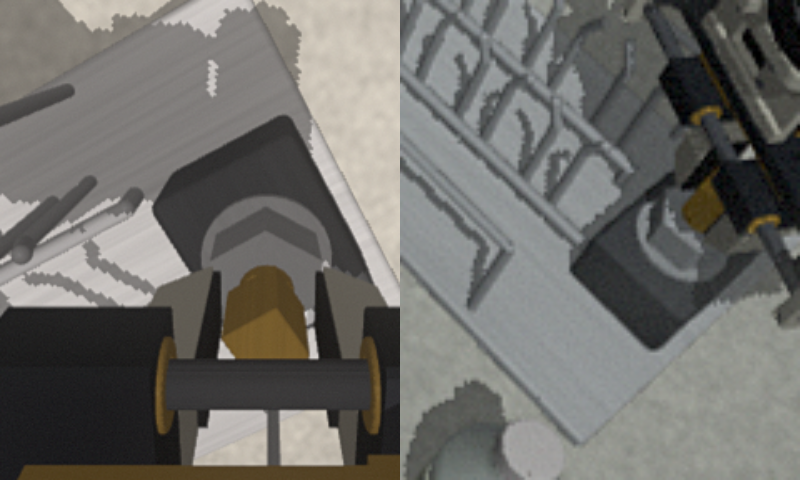

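Run:
```python
from h import *
from scipy.spatial.transform import Rotation as R
o=observe();M=R.from_euler('xyz',o['tool_rot']).as_matrix();p=np.array(o['tool_pos'])
for s in(1,-1):
  for y in (o['opening']/2,):
    for z in(0,-.019,-.04): print(s,z,np.round((proj('wrist',p+M@[0,s*y,z])-[160,120])/.6,0))
for z in(.064,.088,.122):print('axis',z,np.round((proj('wrist',[.5361,.2971,z])-[160,120])/.6))
c=np.array([.5361,.2971])
for k in range(3):
  a=np.radians(51+30+60*k);print('hex',np.round((proj('wrist',[*(c+.0208*np.array([np.cos(a),np.sin(a)])),.088])-[160,120])/.6),np.round((proj('wrist',[*(c-.0208*np.array([np.cos(a),np.sin(a)])),.088])-[160,120])/.6))
print(o['torque'])
```

```text
1 0 [300. 265.]
1 -0.019 [303. 290.]
1 -0.04 [308. 323.]
-1 0 [236. 265.]
-1 -0.019 [233. 290.]
-1 -0.04 [229. 323.]
axis 0.064 [270. 258.]
axis 0.088 [270. 288.]
axis 0.122 [270. 347.]
hex [327. 259.] [215. 317.]
hex [270. 228.] [270. 345.]
hex [213. 259.] [324. 317.]
[-0.1866368   0.15892184  0.09571354]
```

Run:
```python
from h import *
o=observe();print(o['time'],o['opening'],o['grip_force'],o['torque'],o['contact_force'])
a=snap('wrist');c=cv2.resize(a[150:400,200:400],(640,800))[:600]
cv2.imwrite('pics/g2.png',cv2.resize(a[170:370,210:410],(600,600))[:,:,::-1]);o=observe();print(o['time'],o['opening'],o['grip_force'])
```

```text
4.55 0.02278237904186196 30.013792365789413 [-0.1866368   0.15892184  0.09571354] [-0.7954684  -1.10272019  1.92967765]
4.6 0.022580590973889356 30.000614672899246
```

View pics/g2.png

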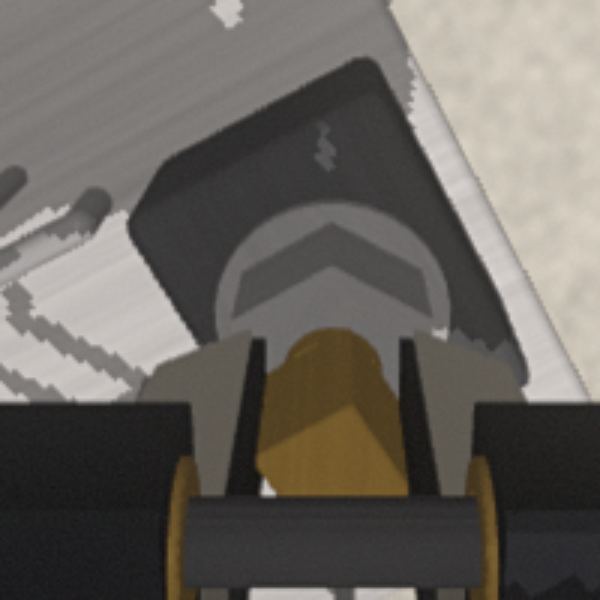

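The fingers closed on the screw head, above the nut: pad tips are at px (265,338) and (400,338), above the hex top. The real finger ends are about 29 mm higher than the reported TCP. I'm opening at once.

Emit:
{"api": "step_arm", "payload": {
  "commands": [
    {"translation":[0,0,0],"roll":0},
    {"translation":[0,0,0],"roll":0},
    {"translation":[0,0,0],"roll":0},
    {"translation":[0,0,0],"roll":0},
    {"translation":[0,0,0],"roll":0},
    {"translation":[0,0,0],"roll":0}
  ],
  "fingers": 0.7
}}

```text
time: 5.1
tool_pos: [0.5366, 0.2969, 0.0689]
tool_rot: [3.141, -0.0, 2.463]
contact_force: [0.3, 0.5, -0.0]
opening: 0.058
grip_force: 0.0
```

Run:
```python
from h import *
o=observe();print(o['time'],o['opening'],o['tool_pos'],o['qpos'])
a=snap('wrist');b=snap('scene')
c=np.zeros((600,800,3),np.uint8);c[:600,:400]=cv2.resize(a[150:400,220:386],(400,600));c[:400,400:]=cv2.resize(b[300:400,470:570],(400,400))
cv2.imwrite('pics/g3.png',c[:,:,::-1])
print([np.round(proj('scene',[.5361,.2971,z]),1) for z in(.06,.098,.122)],np.round(proj('scene',o['tool_pos']),1))
```

```text
5.1 0.058035100732144886 [0.53657924 0.29687444 0.06889651] [ 3.80373008e-01  6.22453709e-01  1.43740628e+00  1.36314836e-04
  1.08155191e+00 -5.11675749e-01]
[array([529.2, 360.5]), array([537.8, 350.5]), array([543.5, 343.9])] [530.9 358.3]
```

View pics/g3.png

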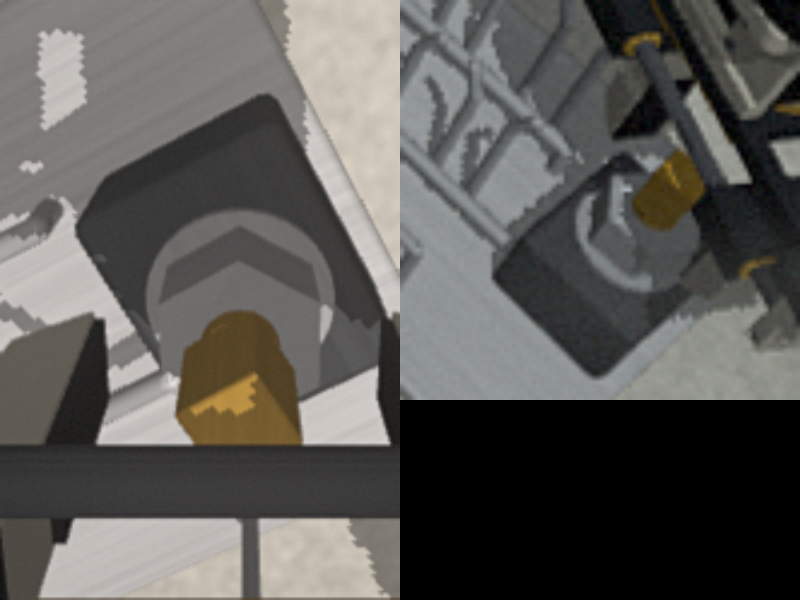

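Run:
```python
from h import *
from scipy.spatial.transform import Rotation as R
o=observe();M=R.from_euler('xyz',o['tool_rot']).as_matrix();p=np.array(o['tool_pos'])
for dz in(0,-.029):
  for s in(1,-1):
    print(dz,s,[np.round((proj('scene',p+M@[x,s*y,dz])-[470,300])*4+[400,0]).tolist() for x in(-.0095,.0095) for y in(.029,.048)],
     [np.round((proj('wrist',p+M@[x,s*.029,dz])-[220,150])*2.4).tolist() for x in(-.0095,.0095)])
```

```text
0 1 [[653.0, 300.0], [674.0, 343.0], [696.0, 294.0], [717.0, 338.0]] [[358.0, 345.0], [361.0, 274.0]]
0 -1 [[594.0, 175.0], [576.0, 137.0], [635.0, 170.0], [616.0, 132.0]] [[126.0, 345.0], [123.0, 274.0]]
-0.029 1 [[681.0, 270.0], [703.0, 315.0], [724.0, 265.0], [747.0, 309.0]] [[376.0, 406.0], [381.0, 327.0]]
-0.029 -1 [[618.0, 143.0], [599.0, 105.0], [660.0, 138.0], [640.0, 100.0]] [[108.0, 406.0], [104.0, 326.0]]
```

The finger ends really are about 28 mm behind the reported TCP; both cameras agree. So true tip z is reported z + 0.028, and I'm descending another 27 mm around the nut.

Run:
```python
from h import *
f=lambda u,v: ray('wrist',(220+u/2.4,150+v/2.4),.122)
a=f(257,373)-f(178,413);print(np.degrees(np.arctan2(a[1],a[0]))%90,np.linalg.norm(a))
print(np.round(f(257,373),4),np.round(f(178,413),4))
g=lambda u,v: ray('wrist',(220+u/2.4,150+v/2.4),.088)
for p,q in(((160,303),(240,262)),((240,262),(333,292))):
  a=g(*q)-g(*p);print('nut edge',np.degrees(np.arctan2(a[1],a[0]))%60,np.linalg.norm(a),np.round(g(*q),4))
```

```text
80.84045548368994 0.016638693607303516
[0.529  0.3064 0.122 ] [0.5263 0.2899 0.122 ]
nut edge 19.931832305515854 0.02013517030204872 [0.5206 0.3091 0.088 ]
nut edge 32.09774966360131 0.021600660435383095 [0.5389 0.3206 0.088 ]
```

Emit:
{"api": "step_arm", "payload": {
  "commands": [
    {"translation":[0,0,8],"roll":0},
    {"translation":[0,0,8],"roll":0},
    {"translation":[0,0,6],"roll":0},
    {"translation":[0,0,0],"roll":0},
    {"translation":[0,0,0],"roll":0}
  ]
}}

```text
time: 5.62
tool_pos: [0.5361, 0.2966, 0.046]
tool_rot: [-3.14, -0.001, 2.463]
contact_force: [0.2, 0.5, -0.7]
opening: 0.0642
grip_force: 0.0
```

Emit:
{"api": "step_arm", "payload": {
  "commands": [
    {"translation":[0,0,4],"roll":0},
    {"translation":[0,0,0],"roll":0},
    {"translation":[0,0,0],"roll":0},
    {"translation":[0,0,0],"roll":0},
    {"translation":[0,0,0],"roll":0},
    {"translation":[0,0,0],"roll":0},
    {"translation":[0,0,0],"roll":0},
    {"translation":[0,0,0],"roll":0}
  ],
  "fingers": 0,
  "grip_force": 40
}}

```text
time: 6.28
tool_pos: [0.5362, 0.2963, 0.0431]
tool_rot: [-3.141, -0.0, 2.463]
contact_force: [-3.0, -3.8, 3.1]
opening: 0.0358
grip_force: 40.0
```

Opening is 35.8 mm, so the fingers are on the nut flats. I'm loosening it by about 1.7 rad.

Emit:
{"api": "step_arm", "payload": {
  "commands": [
    {"translation":[0,0,0],"roll":-0.12},
    {"translation":[0,0,0],"roll":-0.12},
    {"translation":[0,0,0],"roll":-0.12},
    {"translation":[0,0,0],"roll":-0.12},
    {"translation":[0,0,0],"roll":-0.12},
    {"translation":[0,0,0],"roll":-0.12},
    {"translation":[0,0,0],"roll":-0.12},
    {"translation":[0,0,0],"roll":-0.12},
    {"translation":[0,0,0],"roll":-0.12},
    {"translation":[0,0,0],"roll":-0.12},
    {"translation":[0,0,0],"roll":-0.12},
    {"translation":[0,0,0],"roll":-0.12},
    {"translation":[0,0,0],"roll":-0.12},
    {"translation":[0,0,0],"roll":-0.12},
    {"translation":[0,0,0],"roll":0},
    {"translation":[0,0,0],"roll":0}
  ]
}}

```text
time: 7.62
tool_pos: [0.5365, 0.2943, 0.0432]
tool_rot: [-3.14, -0.003, -2.14]
contact_force: [-1.4, -10.7, 5.9]
opening: 0.0354
grip_force: 40.0
```

Nut turned 1.68 rad. I'm opening, rising and rotating back for the screw.

Emit:
{"api": "step_arm", "payload": {
  "commands": [
    {"translation":[0,0,0],"roll":0},
    {"translation":[0,0,0],"roll":0},
    {"translation":[0,0,0],"roll":0},
    {"translation":[0,0,0],"roll":0},
    {"translation":[0,0,0],"roll":0},
    {"translation":[0,0,0],"roll":0},
    {"translation":[0,0,-15],"roll":0},
    {"translation":[0,0,-30],"roll":0},
    {"translation":[0,0,-30],"roll":0},
    {"translation":[0,0,-30],"roll":0},
    {"translation":[0,0,-30],"roll":0.12},
    {"translation":[0,0,-25],"roll":0.12},
    {"translation":[0,0,0],"roll":0.12},
    {"translation":[0,0,0],"roll":0.12},
    {"translation":[0,0,0],"roll":0.12},
    {"translation":[0,0,0],"roll":0.12},
    {"translation":[0,0,0],"roll":0.12},
    {"translation":[0,0,0],"roll":0.12},
    {"translation":[0,0,0],"roll":0.12},
    {"translation":[0,0,0],"roll":0.12}
  ],
  "fingers": 0.7
}}

```text
time: 9.28
tool_pos: [0.5365, 0.2969, 0.2029]
tool_rot: [3.141, -0.0, 2.937]
contact_force: [-0.4, -0.3, -0.5]
opening: 0.0643
grip_force: 0.0
```

Emit:
{"api": "step_arm", "payload": {
  "commands": [
    {"translation":[0,0,0],"roll":0.12},
    {"translation":[0,0,0],"roll":0.12},
    {"translation":[0,0,0],"roll":0.12},
    {"translation":[0,0,0],"roll":0.12},
    {"translation":[0,0,0],"roll":0.12},
    {"translation":[0,0,0],"roll":0.12},
    {"translation":[0,0,0],"roll":0.12},
    {"translation":[0,0,0],"roll":0.12},
    {"translation":[0,0,0],"roll":0.12},
    {"translation":[0,0,0],"roll":0.12},
    {"translation":[0,0,0],"roll":0.11},
    {"translation":[-36,4,0],"roll":0},
    {"translation":[-36,4,0],"roll":0},
    {"translation":[-36,4,0],"roll":0},
    {"translation":[-36,4,0],"roll":0},
    {"translation":[-36,4,0],"roll":0},
    {"translation":[-36,4,0],"roll":0},
    {"translation":[-36,4,0],"roll":0},
    {"translation":[-36,4,0],"roll":0},
    {"translation":[-36,4,0],"roll":0}
  ]
}}

```text
time: 10.95
tool_pos: [0.5926, -0.026, 0.203]
tool_rot: [3.141, -0.0, 1.633]
contact_force: [0.6, 0.8, -0.2]
opening: 0.0646
grip_force: 0.0
```

Run:
```python
from h import *
o=observe();print(o['time'],o['tool_pos'],o['tool_rot'],np.linalg.norm(o['qvel']))
import time
a=snap('wrist','w2.png');print(get_calibration('wrist')['world_from_camera'])
for n in('pointer','index'):
  print(n,[(np.round(r['at'],3).tolist(),round(r['confidence'],2)) for r in search_frame('wrist',n)][:4])
print(np.round(proj('wrist',[.54,.023,.058])),np.round(proj('wrist',[.52,.05,.058])))
```

```text
10.95 [ 0.5926372  -0.02598315  0.20303286] [ 3.14114952e+00 -1.09742705e-04  1.63299448e+00] 1.0414123737776213
[[ 9.98280027e-01 -5.59483335e-02 -1.75148905e-02  5.87953970e-01]
 [ 5.86203343e-02  9.48509544e-01  3.11276889e-01  5.21373301e-02]
 [-8.02382341e-04 -3.11768230e-01  9.50157843e-01  3.87396326e-01]
 [ 0.00000000e+00  0.00000000e+00  0.00000000e+00  1.00000000e+00]]
pointer [([0.528, 0.097, 0.032], 0.88)]
index [([0.538, 0.011, 0.056], 0.7), ([0.512, 0.102, 0.012], 0.35)]
[269. 163.] [248. 132.]
```

View pics/w2.png

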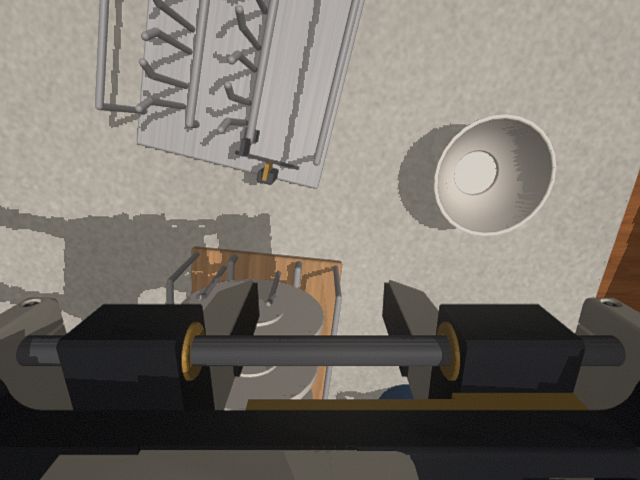

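Run:
```python
from h import *
a=snap('wrist');a=snap('wrist','w3.png');o=observe();print(o['tool_pos'],o['tool_rot'],np.linalg.norm(o['qvel']))
k=get_calibration('wrist');np.save('w3cal.npy',np.array(k['world_from_camera']))
x,y=[int(v) for v in proj('wrist',[.53,.036,.058])];x-=45;y-=34;print(x,y)
cv2.imwrite('pics/w3z.png',cv2.resize(a[y:y+70,x:x+90],(720,560),interpolation=cv2.INTER_CUBIC)[:,:,::-1])
```

```text
[ 0.59239861 -0.0239097   0.20278925] [-3.14140376e+00 -7.27411262e-04  1.63242730e+00] 0.02815784230157285
214 117
```

View pics/w3z.png

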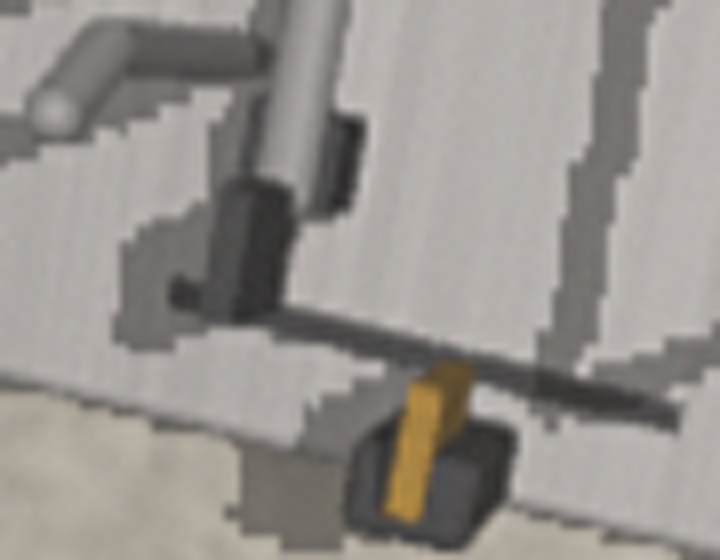

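Run:
```python
from h import *
f=lambda u,v,z=.058: ray('wrist',(214+u/8,117+v/8),z)
y=-.178;X=np.array([np.cos(y),np.sin(y)]);Y=np.array([-np.sin(y),np.cos(y)]);O=np.array([.5361,.2971])-.15*Y
for n,p in(('bl tip',(428,382)),('bl end',(403,518)),('pt a',(240,190)),('pt b',(222,312)),('pt rightlow',(280,312))):
  w=f(*p);d=w[:2]-O;print(n,np.round(w,4),np.round([d@X,d@Y],4))
for n,p in(('bar right end',(275,180)),('bar',(300,0))):
  w=f(*p,.034);d=w[:2]-O;print(n,np.round(w,4),np.round([d@X,d@Y],4))
for p in ((0,378),(300,448),(720,548)):
  w=f(*p,.012);d=w[:2]-O;print('edge',np.round([d@X,d@Y],4))
```

```text
bl tip [0.5379 0.0243 0.058 ] [ 0.0501 -0.1182]
bl end [0.5352 0.008  0.058 ] [ 0.0503 -0.1347]
pt a [0.5158 0.0448 0.058 ] [ 0.0247 -0.1019]
pt b [0.5136 0.0309 0.058 ] [ 0.025 -0.116]
pt rightlow [0.5204 0.0313 0.058 ] [ 0.0316 -0.1144]
bar right end [0.515  0.0452 0.034 ] [ 0.0238 -0.1017]
bar [0.5181 0.0666 0.034 ] [ 0.0231 -0.0801]
edge [-0.012  -0.1376]
edge [ 0.0291 -0.1371]
edge [ 0.0877 -0.1368]
```

Pointer is at rack x 25.0 mm and the blade at 50.2 mm, both well-fitting, so it needs about 3.15 rad CCW. I'm returning to the screw.

Emit:
{"api": "step_arm", "payload": {
  "commands": [
    {"translation":[36,-4,0],"roll":0},
    {"translation":[36,-4,0],"roll":0},
    {"translation":[36,-4,0],"roll":0},
    {"translation":[36,-4,0],"roll":0},
    {"translation":[36,-4,0],"roll":0},
    {"translation":[36,-4,0],"roll":0},
    {"translation":[36,-4,0],"roll":0},
    {"translation":[36,-4,0],"roll":0},
    {"translation":[36,-4,0],"roll":0},
    {"translation":[0,0,0],"roll":0.1},
    {"translation":[0,0,0],"roll":0.1},
    {"translation":[0,0,20],"roll":0},
    {"translation":[0,0,20],"roll":0},
    {"translation":[0,0,0],"roll":0},
    {"translation":[0,0,0],"roll":0}
  ]
}}

```text
time: 12.45
tool_pos: [0.535, 0.2979, 0.1624]
tool_rot: [-3.139, 0.001, 1.435]
contact_force: [0.7, 0.5, 1.3]
opening: 0.064
grip_force: 0.0
```

Emit:
{"api": "step_arm", "payload": {
  "commands": [
    {"translation":[0,-1,20],"roll":0},
    {"translation":[0,0,20],"roll":0},
    {"translation":[0,0,20],"roll":0},
    {"translation":[0,0,20],"roll":0},
    {"translation":[0,0,12],"roll":0},
    {"translation":[0,0,4],"roll":0},
    {"translation":[0,0,0],"roll":0},
    {"translation":[0,0,0],"roll":0},
    {"translation":[0,0,0],"roll":0}
  ]
}}

```text
time: 13.2
tool_pos: [0.5365, 0.2976, 0.0687]
tool_rot: [3.139, -0.002, 1.433]
contact_force: [-0.3, 0.9, 0.3]
opening: 0.0643
grip_force: 0.0
```

Emit:
{"api": "step_arm", "payload": {
  "commands": [
    {"translation":[0,0,0],"roll":0},
    {"translation":[0,0,0],"roll":0},
    {"translation":[0,0,0],"roll":0},
    {"translation":[0,0,0],"roll":0},
    {"translation":[0,0,0],"roll":0},
    {"translation":[0,0,0],"roll":0},
    {"translation":[0,0,0],"roll":0},
    {"translation":[0,0,0],"roll":0},
    {"translation":[0,0,0],"roll":0},
    {"translation":[0,0,0],"roll":0}
  ],
  "fingers": 0,
  "grip_force": 40
}}

```text
time: 14.03
tool_pos: [0.5375, 0.2967, 0.067]
tool_rot: [3.138, -0.001, 1.433]
contact_force: [6.2, -0.6, -2.9]
opening: 0.0175
grip_force: 40.0
```

Emit:
{"api": "step_arm", "payload": {
  "commands": [
    {"translation":[0,0,0],"roll":-0.12},
    {"translation":[0,0,0],"roll":-0.12},
    {"translation":[0,0,0],"roll":-0.12},
    {"translation":[0,0,0],"roll":-0.12},
    {"translation":[0,0,0],"roll":-0.12},
    {"translation":[0,0,0],"roll":-0.12},
    {"translation":[0,0,0],"roll":-0.12},
    {"translation":[0,0,0],"roll":-0.12},
    {"translation":[0,0,0],"roll":-0.12},
    {"translation":[0,0,0],"roll":-0.12},
    {"translation":[0,0,0],"roll":-0.12},
    {"translation":[0,0,0],"roll":-0.12},
    {"translation":[0,0,0],"roll":-0.12},
    {"translation":[0,0,0],"roll":0},
    {"translation":[0,0,0],"roll":0}
  ]
}}

```text
time: 15.28
tool_pos: [0.5361, 0.2956, 0.067]
tool_rot: [-3.14, 0.001, 2.993]
contact_force: [1.3, -4.5, 1.0]
opening: 0.0171
grip_force: 40.0
```

Emit:
{"api": "step_arm", "payload": {
  "commands": [
    {"translation":[0,0,0],"roll":-0.12},
    {"translation":[0,0,0],"roll":-0.12},
    {"translation":[0,0,0],"roll":-0.12},
    {"translation":[0,0,0],"roll":-0.12},
    {"translation":[0,0,0],"roll":-0.12},
    {"translation":[0,0,0],"roll":-0.12},
    {"translation":[0,0,0],"roll":-0.12},
    {"translation":[0,0,0],"roll":-0.12},
    {"translation":[0,0,0],"roll":-0.12},
    {"translation":[0,0,0],"roll":-0.12},
    {"translation":[0,0,0],"roll":-0.12},
    {"translation":[0,0,0],"roll":-0.12},
    {"translation":[0,0,0],"roll":-0.12},
    {"translation":[0,0,0],"roll":-0.03},
    {"translation":[0,0,0],"roll":0},
    {"translation":[0,0,0],"roll":0}
  ]
}}

```text
time: 16.62
tool_pos: [0.5371, 0.2943, 0.067]
tool_rot: [-3.139, -0.003, -1.701]
contact_force: [3.8, -10.7, 0.2]
opening: 0.0174
grip_force: 40.0
```

Emit:
{"api": "step_arm", "payload": {
  "commands": [
    {"translation":[0,0,0],"roll":0},
    {"translation":[0,0,0],"roll":0},
    {"translation":[0,0,0],"roll":0},
    {"translation":[0,0,0],"roll":0},
    {"translation":[0,0,0],"roll":0},
    {"translation":[0,0,0],"roll":0},
    {"translation":[0,0,-20],"roll":0},
    {"translation":[0,0,-30],"roll":0},
    {"translation":[0,0,-30],"roll":0},
    {"translation":[0,0,-30],"roll":0},
    {"translation":[34,0,-20],"roll":0},
    {"translation":[34,0,0],"roll":0},
    {"translation":[34,0,0],"roll":0},
    {"translation":[34,0,0],"roll":0},
    {"translation":[34,0,0],"roll":0},
    {"translation":[34,0,0],"roll":0},
    {"translation":[0,0,0],"roll":0},
    {"translation":[0,0,0],"roll":0},
    {"translation":[0,0,0],"roll":0}
  ],
  "fingers": 0.7
}}

```text
time: 18.2
tool_pos: [0.5093, 0.0951, 0.1971]
tool_rot: [-3.141, 0.001, -1.701]
contact_force: [0.5, 0.5, -0.5]
opening: 0.0643
grip_force: 0.0
```

Run:
```python
from h import *
o=observe();print(o['tool_pos'],o['tool_rot'],np.linalg.norm(o['qvel']))
a=snap('wrist','w4.png')
x,y=[int(v) for v in proj('wrist',[.535,.03,.058])];x-=45;y-=35;print(x,y)
cv2.imwrite('pics/w4z.png',cv2.resize(a[y:y+70,x:x+90],(720,560),interpolation=cv2.INTER_CUBIC)[:,:,::-1])
```

```text
[0.50934756 0.09510737 0.19710778] [-3.14121704e+00  7.10697864e-04 -1.70085674e+00] 0.026608833653403864
237 117
```

View pics/w4z.png

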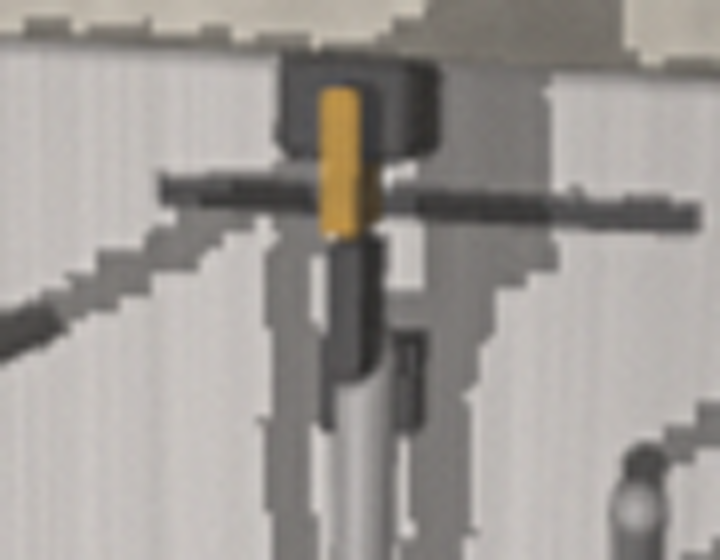

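The pointer is in line with the blade: px 347 against 341, about 0.6 mm off. Now I'm going back to tighten the nut.

Emit:
{"api": "step_arm", "payload": {
  "commands": [
    {"translation":[0,0,0],"roll":0.11},
    {"translation":[0,0,0],"roll":0.11},
    {"translation":[0,0,0],"roll":0.11},
    {"translation":[0,0,0],"roll":0.11},
    {"translation":[-31,14.5,0],"roll":0},
    {"translation":[-31,14.5,0],"roll":0},
    {"translation":[-31,14.5,0],"roll":0},
    {"translation":[-31,14.5,0],"roll":0},
    {"translation":[-31,14.5,0],"roll":0},
    {"translation":[-30,14,0],"roll":0},
    {"translation":[0,0,25],"roll":0},
    {"translation":[0,0,25],"roll":0},
    {"translation":[0,0,0],"roll":0},
    {"translation":[0,0,0],"roll":0}
  ]
}}

```text
time: 19.42
tool_pos: [0.5348, 0.2981, 0.1458]
tool_rot: [3.139, -0.003, -2.138]
contact_force: [-0.1, 0.2, 1.2]
opening: 0.0645
grip_force: 0.0
```

Emit:
{"api": "step_arm", "payload": {
  "commands": [
    {"translation":[0,-1.5,25],"roll":0},
    {"translation":[0,0,25],"roll":0},
    {"translation":[0,0,25],"roll":0},
    {"translation":[0,0,18],"roll":0},
    {"translation":[0,0,8],"roll":0},
    {"translation":[0,0,2],"roll":0},
    {"translation":[0,0,0],"roll":0},
    {"translation":[0,0,0],"roll":0}
  ]
}}

```text
time: 20.08
tool_pos: [0.5386, 0.2968, 0.0459]
tool_rot: [-3.14, 0.003, -2.14]
contact_force: [-0.0, 0.9, 0.8]
opening: 0.0643
grip_force: 0.0
```

Emit:
{"api": "step_arm", "payload": {
  "commands": [
    {"translation":[0,0,0],"roll":0},
    {"translation":[0,0,0],"roll":0},
    {"translation":[0,0,0],"roll":0},
    {"translation":[0,0,0],"roll":0},
    {"translation":[0,0,0],"roll":0},
    {"translation":[0,0,0],"roll":0},
    {"translation":[0,0,0],"roll":0}
  ],
  "fingers": 0,
  "grip_force": 40
}}

```text
time: 20.67
tool_pos: [0.5377, 0.2962, 0.0442]
tool_rot: [-3.141, 0.0, -2.14]
contact_force: [1.1, -0.7, 2.9]
opening: 0.0355
grip_force: 40.0
```

Gripped at 35.5 mm. I'm turning clockwise 1.68 rad plus a little to meet the stop.

Emit:
{"api": "step_arm", "payload": {
  "commands": [
    {"translation":[0,0,0],"roll":0.12},
    {"translation":[0,0,0],"roll":0.12},
    {"translation":[0,0,0],"roll":0.12},
    {"translation":[0,0,0],"roll":0.12},
    {"translation":[0,0,0],"roll":0.12},
    {"translation":[0,0,0],"roll":0.12},
    {"translation":[0,0,0],"roll":0.12},
    {"translation":[0,0,0],"roll":0.12},
    {"translation":[0,0,0],"roll":0.12},
    {"translation":[0,0,0],"roll":0.12},
    {"translation":[0,0,0],"roll":0.12},
    {"translation":[0,0,0],"roll":0.12},
    {"translation":[0,0,0],"roll":0.12},
    {"translation":[0,0,0],"roll":0.08},
    {"translation":[0,0,0],"roll":0.04},
    {"translation":[0,0,0],"roll":0.04},
    {"translation":[0,0,0],"roll":0},
    {"translation":[0,0,0],"roll":0}
  ]
}}

```text
time: 22.17
tool_pos: [0.5379, 0.2949, 0.0443]
tool_rot: [-3.141, 0.002, 2.423]
contact_force: [0.5, -5.5, 2.7]
opening: 0.0355
grip_force: 40.0
```

```bash
python3 -c "
from h import *
o=observe();print(o['tool_rot'],o['torque'],o['contact_force'],o['joint_efforts'])"
```

```text
[-3.14071361e+00  1.80365491e-03  2.42268769e+00] [-0.99626536 -0.22507789  0.08539447] [ 0.45361937 -5.53409813  2.70714662] [  3.45026515 -53.0983007  -20.67990661   1.62251126  -0.2227665
   0.14817217]
```

Emit:
{"api": "step_arm", "payload": {
  "commands": [
    {"translation":[0,0,0],"roll":0.05},
    {"translation":[0,0,0],"roll":0.05},
    {"translation":[0,0,0],"roll":0.05},
    {"translation":[0,0,0],"roll":0},
    {"translation":[0,0,0],"roll":0}
  ]
}}

```text
time: 22.58
tool_pos: [0.539, 0.2937, 0.0443]
tool_rot: [-3.141, 0.005, 2.276]
contact_force: [3.9, -10.6, 3.0]
opening: 0.0364
grip_force: 41.7
```

```bash
python3 -c "
from h import *
o=observe();print(o['tool_rot'],o['torque'],o['contact_force'],o['joint_efforts'],o['opening'])"
```

```text
[-3.14102749  0.00502794  2.27588837] [-1.77364924 -0.73967354  1.44584251] [  3.87755222 -10.63055874   3.02402173] [  5.44879586 -53.33658457 -20.17699242   3.70884709   0.18439681
   1.49399422] 0.03639733006553985
```

Torque rose to 1.45 N·m with the fingers spreading, so the nut is hard against its stop. I'm releasing and going to the saucers.

Emit:
{"api": "step_arm", "payload": {
  "commands": [
    {"translation":[0,0,0],"roll":0},
    {"translation":[0,0,0],"roll":0},
    {"translation":[0,0,0],"roll":0},
    {"translation":[0,0,0],"roll":0},
    {"translation":[0,0,0],"roll":0},
    {"translation":[0,0,0],"roll":0},
    {"translation":[0,0,-15],"roll":0},
    {"translation":[0,0,-30],"roll":0},
    {"translation":[0,0,-35],"roll":0},
    {"translation":[0,0,-35],"roll":0},
    {"translation":[0,0,-35],"roll":0},
    {"translation":[0,0,-35],"roll":0},
    {"translation":[0,0,-30],"roll":-0.12},
    {"translation":[0,0,0],"roll":-0.12},
    {"translation":[0,0,0],"roll":-0.12},
    {"translation":[0,0,0],"roll":-0.12},
    {"translation":[0,0,0],"roll":-0.12},
    {"translation":[0,0,0],"roll":-0.12},
    {"translation":[0,0,0],"roll":-0.12},
    {"translation":[0,0,0],"roll":-0.025}
  ],
  "fingers": 0.7
}}

```text
time: 24.25
tool_pos: [0.5372, 0.2964, 0.2589]
tool_rot: [3.141, -0.0, -3.14]
contact_force: [0.9, -0.1, 0.1]
opening: 0.0644
grip_force: 0.0
```

Emit:
{"api": "step_arm", "payload": {
  "commands": [
    {"translation":[0,-20,0],"roll":0},
    {"translation":[0.5,-36,0],"roll":0},
    {"translation":[0.5,-36,0],"roll":0},
    {"translation":[0.5,-36,0],"roll":0},
    {"translation":[0.5,-36,0],"roll":0},
    {"translation":[0.5,-36,0],"roll":0},
    {"translation":[0.5,-36,0],"roll":0},
    {"translation":[0.5,-36,0],"roll":0},
    {"translation":[0.5,-36,0],"roll":0},
    {"translation":[0.5,-36,0],"roll":0},
    {"translation":[0.5,-36,0],"roll":0},
    {"translation":[0.5,-36,0],"roll":0},
    {"translation":[0.5,-36,0],"roll":0},
    {"translation":[0,-17,0],"roll":0},
    {"translation":[0,0,0],"roll":0},
    {"translation":[0,0,0],"roll":0},
    {"translation":[0,0,0],"roll":0}
  ]
}}

```text
time: 25.67
tool_pos: [0.5296, -0.1718, 0.2589]
tool_rot: [3.141, -0.0, 3.137]
contact_force: [-0.4, -0.2, -0.5]
opening: 0.0641
grip_force: 0.0
```

Run:
```python
from h import *
o=observe();print(o['tool_pos'],o['tool_rot'],o['qpos'])
a=snap('wrist','w5.png')
for n in('saucer1_mid','stand'):
  print(n,[(np.round(r['at'],3).tolist(),round(r['confidence'],2)) for r in search_frame('wrist',n)][:5])
snap('scene')
print([(np.round(r['at'],3).tolist(),round(r['confidence'],2)) for r in search_frame('scene','saucer1_mid')][:5])
```

```text
[ 0.52955828 -0.17180434  0.2588674 ] [ 3.14082642e+00 -6.78488077e-05  3.13689947e+00] [-4.51795002e-01  3.63893472e-01  1.32581614e+00  6.66252635e-04
  1.45227553e+00 -2.01797703e+00]
saucer1_mid [([0.508, 0.113, 0.013], 0.48)]
stand [([0.515, -0.171, 0.153], 0.73), ([0.517, -0.201, 0.011], 0.61)]
[([0.549, 0.293, 0.091], 0.5), ([0.542, 0.196, 0.011], 0.27)]
```

View pics/w5.png

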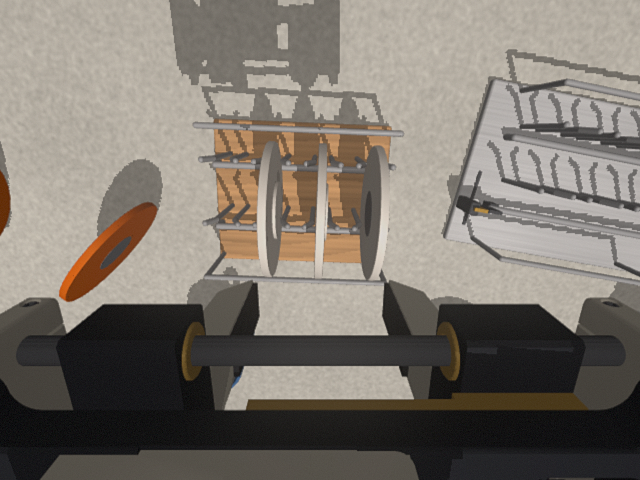

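The wrist view shows three saucers at px columns about 268, 321 and 378, nearly upright. My next step is measuring the rim tops from this picture.

Run:
```python
from h import *
a=cv2.imread('pics/w5.png').astype(int)
print([np.round(proj('wrist',[x,-.1718,z]),1).tolist() for x,z in((.5325,.164),(.46,.094),(.605,.094),(.5325,.024))])
for r in (200,210,220,235,250):
  row=a[r,245:400]; m=(row.min(1)>140)&(np.ptp(row,axis=1)<35)
  idx=np.where(m)[0]+245; seg=np.split(idx,np.where(np.diff(idx)>1)[0]+1)
  print(r,[(int(s[0]),int(s[-1])) for s in seg if len(s)>2])
for n,pts in (('stand corners z.012',[((217,118),.012),((391,123),.012),((360,263),.012),((223,257),.012)]),):
  print([np.round(ray('wrist',p,z),3) for p,z in pts])
```

```text
[[319.6, 235.6], [319.6, 144.5], [319.9, 278.7], [319.8, 202.1]]
200 [(258, 265), (273, 275), (317, 327), (381, 399)]
210 [(257, 265), (272, 275), (317, 327), (381, 399)]
220 [(257, 265), (272, 275), (316, 326), (380, 399)]
235 [(257, 265), (316, 325), (379, 399)]
250 [(258, 266), (315, 323), (377, 399)]
[array([ 0.433, -0.294,  0.012]), array([ 0.439, -0.086,  0.012]), array([ 0.619, -0.117,  0.012]), array([ 0.61 , -0.303,  0.012])]
```

Run:
```python
from h import *
for p in((261.5,233),(320.8,233),(383,233)): print(np.round(ray('wrist',p,.164),4))
a=cv2.imread('pics/w5.png').astype(int)
col=a[125:300,319:323].min(2).mean(1);print([(r+125,int(v)) for r,v in enumerate(col)][8:30],[(r+125,int(v)) for r,v in enumerate(col)][140:165])
from cell import *
for x in(.52,.525,.53,.535): # extent of disc centred x, z .0935
  t=np.linspace(0,2*np.pi,400);P=[proj('wrist',[x+.07*np.cos(q),-.172,.0935+.07*np.sin(q)])[1] for q in t];print(x,min(P),max(P))
t=cv2.imread('pics/top0.png').astype(int)
for r in(255,262,270):
  row=t[r,300:380];print(r,[(i+300,int(v)) for i,v in enumerate(row.min(1)) if v>110])
for y in(-.123,-.175,-.227):print(np.round(proj('top',[.53,y,.164]),1))
```

```text
[ 0.5301 -0.2216  0.164 ]
[ 0.5302 -0.1708  0.164 ]
[ 0.5303 -0.1175  0.164 ]
[(133, 94), (134, 72), (135, 66), (136, 65), (137, 79), (138, 82), (139, 78), (140, 81), (141, 90), (142, 96), (143, 95), (144, 97), (145, 102), (146, 103), (147, 107), (148, 107), (149, 109), (150, 110), (151, 112), (152, 114), (153, 116), (154, 120)] [(265, 185), (266, 181), (267, 179), (268, 178), (269, 177), (270, 173), (271, 170), (272, 170), (273, 165), (274, 165), (275, 165), (276, 167), (277, 165), (278, 132), (279, 107), (280, 129), (281, 155), (282, 158), (283, 152), (284, 167), (285, 170), (286, 172), (287, 172), (288, 174), (289, 172)]
0.52 133.9034075189072 271.314202018376
0.525 139.1836240266613 275.79809830962046
0.53 144.40161599187937 280.25372104049586
0.535 149.55857594508313 284.68400999807415
255 [(307, 123), (308, 156), (309, 157), (310, 114), (328, 131), (329, 152), (330, 153), (348, 140), (349, 151), (350, 124), (363, 112), (364, 114), (365, 117), (366, 117), (367, 117), (368, 118), (369, 117), (370, 116), (371, 115), (372, 113), (379, 112)]
262 [(307, 145), (308, 158), (309, 142), (327, 125), (328, 150), (329, 159), (330, 143), (345, 111), (346, 118), (347, 126), (348, 150), (349, 153), (350, 111), (375, 112), (376, 123), (377, 125), (378, 125), (379, 124)]
270 [(306, 112), (307, 135), (308, 135), (327, 119), (328, 136), (329, 139), (347, 127), (348, 144), (349, 125), (374, 118), (375, 128), (376, 129), (377, 127), (378, 128), (379, 128)]
[310.3 261.8]
[330.2 262.3]
[350.2 262.8]
```

Rim tops are at y = -0.1175, -0.1708 and -0.2216, with x about 0.528. First is the leftmost saucer, at -0.1175.

Emit:
{"api": "step_arm", "payload": {
  "commands": [
    {"translation":[2,27,0],"roll":0.03},
    {"translation":[0,27,0],"roll":0},
    {"translation":[0,0,30],"roll":0},
    {"translation":[0,0,30],"roll":0},
    {"translation":[0,0,30],"roll":0},
    {"translation":[0,0,5],"roll":0},
    {"translation":[0,0,0],"roll":0},
    {"translation":[0,0,0],"roll":0}
  ],
  "fingers": 0.33
}}

```text
time: 26.58
tool_pos: [0.5294, -0.1188, 0.1652]
tool_rot: [-3.141, 0.001, 3.108]
contact_force: [0.4, -0.5, 1.2]
opening: 0.0303
grip_force: 0.0
```

Run:
```python
from h import *
o=observe();print(o['tool_pos'],o['tool_rot'],o['opening'])
a=snap('wrist','w6.png').astype(int)
y0=o['tool_pos'][1]
r=int(round(proj('wrist',[.5275,y0,.164])[1]));c=proj('wrist',[.5275,y0,.164])[0];print(r,c)
for rr in(r-30,r-15,r-5,r):
  m=(a[rr,200:460].min(1)>130)&(np.ptp(a[rr,200:460],axis=1)<40);idx=np.where(m)[0]+200;seg=np.split(idx,np.where(np.diff(idx)>1)[0]+1)
  print(rr,[(int(s[0]),int(s[-1])) for s in seg if len(s)>3])
```

```text
[ 0.52935715 -0.11878416  0.16519713] [-3.14114519e+00  1.46433101e-03  3.10806048e+00] 0.030304306069766813
274 319.9883421653906
244 [(225, 236), (251, 255), (317, 332), (349, 425), (433, 447), (452, 455)]
259 [(219, 237), (251, 255), (278, 297), (317, 332), (343, 425), (429, 458)]
269 [(226, 237), (252, 256), (317, 331), (348, 459)]
274 [(226, 237), (254, 257), (317, 330), (348, 459)]
```

Emit:
{"api": "step_arm", "payload": {
  "commands": [
    {"translation":[0,1.5,15],"roll":0},
    {"translation":[0,0,20],"roll":0},
    {"translation":[0,0,15],"roll":0},
    {"translation":[0,0,10],"roll":0},
    {"translation":[0,0,3],"roll":0},
    {"translation":[0,0,0],"roll":0}
  ]
}}

```text
time: 27.13
tool_pos: [0.529, -0.1174, 0.1014]
tool_rot: [-3.141, 0.001, 3.108]
contact_force: [-0.3, -0.1, -0.9]
opening: 0.0305
grip_force: 0.0
```

Emit:
{"api": "step_arm", "payload": {
  "commands": [
    {"translation":[0,0,0],"roll":0},
    {"translation":[0,0,0],"roll":0},
    {"translation":[0,0,0],"roll":0},
    {"translation":[0,0,0],"roll":0},
    {"translation":[0,0,0],"roll":0},
    {"translation":[0,0,0],"roll":0}
  ],
  "fingers": 0,
  "grip_force": 25
}}

```text
time: 27.63
tool_pos: [0.5291, -0.1175, 0.1015]
tool_rot: [-3.141, 0.001, 3.108]
contact_force: [0.2, -1.2, 4.0]
opening: 0.0077
grip_force: 25.0
```

Gripped at 7.7 mm. I'm lifting and carrying it to rack slot 3.

Emit:
{"api": "step_arm", "payload": {
  "commands": [
    {"translation":[0,0,-10],"roll":0},
    {"translation":[0,0,-25],"roll":0},
    {"translation":[0,0,-30],"roll":0},
    {"translation":[0,0,-30],"roll":0},
    {"translation":[0,0,-30],"roll":0},
    {"translation":[1,20,0],"roll":0},
    {"translation":[2,35,0],"roll":0},
    {"translation":[2,35,0],"roll":0},
    {"translation":[2,35,0],"roll":0},
    {"translation":[2,35,0],"roll":0},
    {"translation":[2,35,0],"roll":0},
    {"translation":[2,35,0],"roll":0},
    {"translation":[2,35,0],"roll":0},
    {"translation":[2,25,0],"roll":0},
    {"translation":[0,0,0],"roll":0.07},
    {"translation":[0,0,0],"roll":0.074},
    {"translation":[0,0,0],"roll":0},
    {"translation":[0,0,0],"roll":0},
    {"translation":[0,0,0],"roll":0}
  ]
}}

```text
time: 29.22
tool_pos: [0.5213, 0.1729, 0.226]
tool_rot: [-3.142, -0.0, 2.965]
contact_force: [0.3, 0.7, -2.1]
opening: 0.0077
grip_force: 25.0
```

Run:
```python
from h import *
o=observe();print(o['tool_pos'],o['tool_rot'],o['opening'])
a=snap('wrist','w7.png');b=snap('scene','s7.png');c=np.zeros((480,800,3),np.uint8)
c[:,:480]=cv2.resize(a[60:340,180:460],(480,480));c[:,480:]=cv2.resize(b[180:420,380:540],(320,480))
cv2.imwrite('pics/p7.png',c[:,:,::-1])
for y in(.1495,):
  Y=np.array([.177,.984]);X=np.array([.984,-.177]);O=np.array([.5095,.1495])
  for s in(26-7,26+7):
    for xx in(-50,15):
      p=O+X*xx/1000+Y*s/1000;print(s,xx,np.round((proj('wrist',[*p,.1])-[180,60])*480/280))
```

```text
[0.5213201  0.17291366 0.22603083] [-3.14156746e+00 -3.00467875e-04  2.96543304e+00] 0.007673931900294013
19 -50 [229. 173.]
19 15 [229. 292.]
33 -50 [256. 173.]
33 15 [254. 292.]
```

View pics/p7.png

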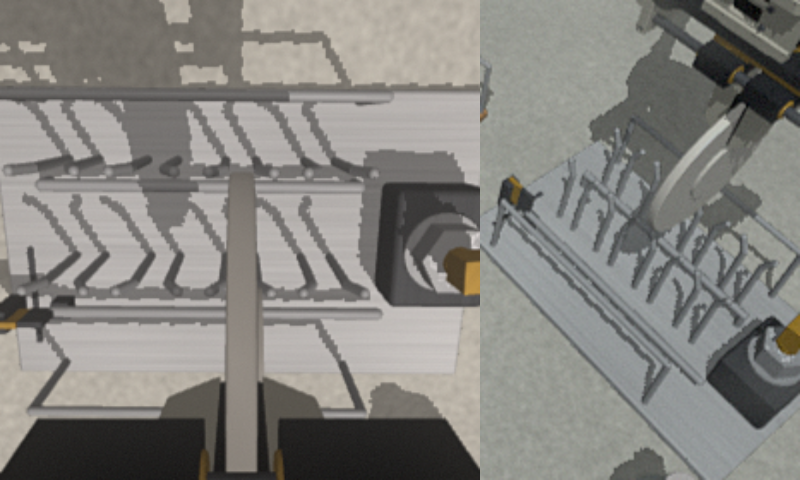

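The picture shows the disc at column 242, centred between slot 3's tines (predicted 229 to 256). Lowering.

Emit:
{"api": "step_arm", "payload": {
  "commands": [
    {"translation":[0,1,20],"roll":0},
    {"translation":[0,0,20],"roll":0},
    {"translation":[0,0,10],"roll":0},
    {"translation":[0,0,10],"roll":0},
    {"translation":[0,0,10],"roll":0},
    {"translation":[0,0,10],"roll":0},
    {"translation":[0,0,10],"roll":0},
    {"translation":[0,0,0],"roll":0}
  ]
}}

```text
time: 29.98
tool_pos: [0.5206, 0.1739, 0.1339]
tool_rot: [-3.14, -0.003, 2.964]
contact_force: [-0.6, -0.4, -2.1]
opening: 0.0077
grip_force: 25.0
```

Emit:
{"api": "step_arm", "payload": {
  "commands": [
    {"translation":[0,0,10],"roll":0},
    {"translation":[0,0,10],"roll":0},
    {"translation":[0,0,8],"roll":0},
    {"translation":[0,0,6],"roll":0},
    {"translation":[0,0,0],"roll":0},
    {"translation":[0,0,0],"roll":0},
    {"translation":[0,0,0],"roll":0}
  ]
}}

```text
time: 30.57
tool_pos: [0.5219, 0.1743, 0.1022]
tool_rot: [3.141, 0.001, 2.964]
contact_force: [0.5, -0.6, -2.5]
opening: 0.0078
grip_force: 25.0
```

Emit:
{"api": "step_arm", "payload": {
  "commands": [
    {"translation":[0,0,2],"roll":0},
    {"translation":[0,0,2],"roll":0},
    {"translation":[0,0,1],"roll":0},
    {"translation":[0,0,0],"roll":0},
    {"translation":[0,0,0],"roll":0}
  ]
}}

```text
time: 30.98
tool_pos: [0.5223, 0.1745, 0.0996]
tool_rot: [3.14, 0.003, 2.964]
contact_force: [-5.7, -1.1, 14.6]
opening: 0.0082
grip_force: 25.0
```

Seated (14.6 N upward). Releasing, then back to the second saucer.

Emit:
{"api": "step_arm", "payload": {
  "commands": [
    {"translation":[0,0,0],"roll":0},
    {"translation":[0,0,0],"roll":0},
    {"translation":[0,0,0],"roll":0},
    {"translation":[0,0,0],"roll":0},
    {"translation":[0,0,0],"roll":0},
    {"translation":[0,0,-10],"roll":0},
    {"translation":[0,0,-25],"roll":0},
    {"translation":[0,0,-35],"roll":0},
    {"translation":[0,0,-35],"roll":0},
    {"translation":[0,0,-35],"roll":-0.07},
    {"translation":[0,0,-20],"roll":-0.074}
  ],
  "fingers": 0.33
}}

```text
time: 31.9
tool_pos: [0.5226, 0.1744, 0.262]
tool_rot: [3.14, 0.006, 3.111]
contact_force: [0.8, 0.5, 0.3]
opening: 0.0302
grip_force: 0.0
```

Emit:
{"api": "step_arm", "payload": {
  "commands": [
    {"translation":[-2,-34.5,0],"roll":0},
    {"translation":[-2,-34.5,0],"roll":0},
    {"translation":[-2,-34.5,0],"roll":0},
    {"translation":[-2,-34.5,0],"roll":0},
    {"translation":[-2,-34.5,0],"roll":0},
    {"translation":[-2,-34.5,0],"roll":0},
    {"translation":[-2,-34.5,0],"roll":0},
    {"translation":[-2,-34.5,0],"roll":0},
    {"translation":[-2,-34.5,0],"roll":0},
    {"translation":[-2,-34.5,0],"roll":0},
    {"translation":[0,0,0],"roll":0},
    {"translation":[0,0,30],"roll":0},
    {"translation":[0,0,30],"roll":0},
    {"translation":[0,0,30],"roll":0},
    {"translation":[0,0,5],"roll":0},
    {"translation":[0,0,0],"roll":0},
    {"translation":[0,0,0],"roll":0}
  ]
}}

```text
time: 33.32
tool_pos: [0.5307, -0.1714, 0.1635]
tool_rot: [-3.141, 0.002, 3.108]
contact_force: [0.1, 0.4, 0.6]
opening: 0.0304
grip_force: 0.0
```

```bash
cat > seg.py <<'E'
from h import *
o=observe();print(np.round(o['tool_pos'],4),np.round(o['tool_rot'],3),o['opening'])
a=snap('wrist','w%d.png'%int(o['time']*10)).astype(int)
y0=o['tool_pos'][1];q=proj('wrist',[.5275,y0,.164]);r=int(round(q[1]));print(q)
for rr in(r-30,r-15,r-5,r):
  m=(a[rr,100:560].min(1)>125)&(np.ptp(a[rr,100:560],axis=1)<40);idx=np.where(m)[0]+100;seg=np.split(idx,np.where(np.diff(idx)>1)[0]+1)
  print(rr,[(int(s[0]),int(s[-1]),round(float(ray('wrist',((s[0]+s[-1])/2,rr),.164)[1]),4)) for s in seg if len(s)>5])
E
python3 seg.py
```

```text
[ 0.5307 -0.1714  0.1635] [-3.141e+00  2.000e-03  3.108e+00] 0.030426738842022433
[319.86933305 273.34317564]
243 [(115, 185, -0.2679), (227, 238, -0.2207), (314, 329, -0.1698), (399, 475, -0.1039), (483, 505, -0.0713), (511, 559, -0.0479)]
258 [(109, 168, -0.2763), (174, 190, -0.251), (227, 239, -0.2214), (280, 295, -0.1898), (313, 334, -0.169), (346, 362, -0.1513), (372, 397, -0.1336), (412, 474, -0.0997), (479, 509, -0.0702), (517, 559, -0.0447)]
268 [(103, 195, -0.2713), (228, 239, -0.2218), (313, 328, -0.1709), (397, 520, -0.0902), (532, 559, -0.0393)]
273 [(100, 196, -0.2725), (228, 239, -0.2222), (313, 327, -0.1713), (396, 527, -0.0881), (539, 559, -0.0367)]
```

Saucer B is at y = -0.171 and the tool is aligned on it. I'm descending and gripping.

Emit:
{"api": "step_arm", "payload": {
  "commands": [
    {"translation":[2,0,15],"roll":0},
    {"translation":[0,0,20],"roll":0},
    {"translation":[0,0,15],"roll":0},
    {"translation":[0,0,9],"roll":0},
    {"translation":[0,0,3],"roll":0},
    {"translation":[0,0,0],"roll":0},
    {"translation":[0,0,0],"roll":0}
  ]
}}

```text
time: 33.95
tool_pos: [0.5288, -0.1716, 0.1012]
tool_rot: [-3.141, 0.002, 3.108]
contact_force: [-0.3, 0.4, -0.5]
opening: 0.0303
grip_force: 0.0
```

Emit:
{"api": "step_arm", "payload": {
  "commands": [
    {"translation":[0,0,0],"roll":0},
    {"translation":[0,0,0],"roll":0},
    {"translation":[0,0,0],"roll":0},
    {"translation":[0,0,0],"roll":0},
    {"translation":[0,0,0],"roll":0},
    {"translation":[0,0,0],"roll":0}
  ],
  "fingers": 0,
  "grip_force": 25
}}

```text
time: 34.45
tool_pos: [0.5282, -0.1714, 0.1003]
tool_rot: [-3.141, 0.001, 3.108]
contact_force: [-0.0, 0.5, 1.9]
opening: 0.0078
grip_force: 25.0
```

Emit:
{"api": "step_arm", "payload": {
  "commands": [
    {"translation":[0,0,-10],"roll":0},
    {"translation":[0,0,-25],"roll":0},
    {"translation":[0,0,-30],"roll":0},
    {"translation":[0,0,-30],"roll":0},
    {"translation":[0,0,-30],"roll":0},
    {"translation":[2,20,0],"roll":0},
    {"translation":[3,35,0],"roll":0},
    {"translation":[3,35,0],"roll":0},
    {"translation":[3,35,0],"roll":0},
    {"translation":[3,35,0],"roll":0},
    {"translation":[3,35,0],"roll":0},
    {"translation":[3,35,0],"roll":0},
    {"translation":[3,35,0],"roll":0},
    {"translation":[2,29,0],"roll":0},
    {"translation":[0,0,0],"roll":0.07},
    {"translation":[0,0,0],"roll":0.074},
    {"translation":[0,0,0],"roll":0},
    {"translation":[0,0,0],"roll":0},
    {"translation":[0,0,0],"roll":0}
  ]
}}

```text
time: 36.03
tool_pos: [0.5128, 0.1232, 0.2251]
tool_rot: [3.142, -0.0, 2.965]
contact_force: [-0.6, 0.0, -1.6]
opening: 0.0077
grip_force: 25.0
```

Emit:
{"api": "step_arm", "payload": {
  "commands": [
    {"translation":[0,0,20],"roll":0},
    {"translation":[0,0,20],"roll":0},
    {"translation":[0,0,10],"roll":0},
    {"translation":[0,0,10],"roll":0},
    {"translation":[0,0,10],"roll":0},
    {"translation":[0,0,10],"roll":0},
    {"translation":[0,0,10],"roll":0},
    {"translation":[0,0,0],"roll":0}
  ]
}}

```text
time: 36.7
tool_pos: [0.5119, 0.1233, 0.1329]
tool_rot: [-3.141, -0.003, 2.964]
contact_force: [-0.9, -0.5, -1.3]
opening: 0.0076
grip_force: 25.0
```

Emit:
{"api": "step_arm", "payload": {
  "commands": [
    {"translation":[0,0,10],"roll":0},
    {"translation":[0,0,10],"roll":0},
    {"translation":[0,0,8],"roll":0},
    {"translation":[0,0,5],"roll":0},
    {"translation":[0,0,2],"roll":0},
    {"translation":[0,0,2],"roll":0},
    {"translation":[0,0,0],"roll":0},
    {"translation":[0,0,0],"roll":0}
  ]
}}

```text
time: 37.37
tool_pos: [0.5132, 0.1235, 0.0982]
tool_rot: [3.141, 0.001, 2.964]
contact_force: [-0.6, 0.5, -1.6]
opening: 0.0078
grip_force: 25.0
```

Emit:
{"api": "step_arm", "payload": {
  "commands": [
    {"translation":[0,0,2],"roll":0},
    {"translation":[0,0,1],"roll":0},
    {"translation":[0,0,0],"roll":0},
    {"translation":[0,0,0],"roll":0}
  ]
}}

```text
time: 37.7
tool_pos: [0.5134, 0.1236, 0.0975]
tool_rot: [3.141, 0.003, 2.964]
contact_force: [-6.5, -0.7, 16.4]
opening: 0.008
grip_force: 25.0
```

Emit:
{"api": "step_arm", "payload": {
  "commands": [
    {"translation":[0,0,0],"roll":0},
    {"translation":[0,0,0],"roll":0},
    {"translation":[0,0,0],"roll":0},
    {"translation":[0,0,0],"roll":0},
    {"translation":[0,0,0],"roll":0},
    {"translation":[0,0,-10],"roll":0},
    {"translation":[0,0,-25],"roll":0},
    {"translation":[0,0,-35],"roll":0},
    {"translation":[0,0,-35],"roll":0},
    {"translation":[0,0,-35],"roll":-0.07},
    {"translation":[0,0,-20],"roll":-0.074}
  ],
  "fingers": 0.33
}}

```text
time: 38.62
tool_pos: [0.514, 0.1236, 0.2598]
tool_rot: [3.141, 0.006, 3.111]
contact_force: [0.7, -0.2, 0.6]
opening: 0.0302
grip_force: 0.0
```

Emit:
{"api": "step_arm", "payload": {
  "commands": [
    {"translation":[-2.7,-34.5,0],"roll":0},
    {"translation":[-2.7,-34.5,0],"roll":0},
    {"translation":[-2.7,-34.5,0],"roll":0},
    {"translation":[-2.7,-34.5,0],"roll":0},
    {"translation":[-2.7,-34.5,0],"roll":0},
    {"translation":[-2.7,-34.5,0],"roll":0},
    {"translation":[-2.7,-34.5,0],"roll":0},
    {"translation":[-2.7,-34.5,0],"roll":0},
    {"translation":[-2.7,-34.5,0],"roll":0},
    {"translation":[-2.7,-34.5,0],"roll":0},
    {"translation":[0,0,0],"roll":0},
    {"translation":[0,0,30],"roll":0},
    {"translation":[0,0,30],"roll":0},
    {"translation":[0,0,30],"roll":0},
    {"translation":[0,0,5],"roll":0},
    {"translation":[0,0,0],"roll":0},
    {"translation":[0,0,0],"roll":0}
  ]
}}

```text
time: 40.03
tool_pos: [0.529, -0.2224, 0.1615]
tool_rot: [-3.141, 0.002, 3.108]
contact_force: [-0.0, -0.2, 1.4]
opening: 0.0302
grip_force: 0.0
```

```bash
python3 seg.py
```

```text
[ 0.529  -0.2224  0.1615] [-3.141e+00  2.000e-03  3.108e+00] 0.03023585605916448
[320.04771302 277.46652719]
247 [(162, 229, -0.2925), (314, 329, -0.221), (457, 522, -0.1257), (532, 557, -0.0945)]
262 [(153, 238, -0.2938), (314, 329, -0.2212), (339, 344, -0.2097), (430, 435, -0.1574), (446, 468, -0.1433), (474, 559, -0.109)]
272 [(146, 243, -0.2953), (314, 328, -0.2217), (445, 559, -0.1166)]
277 [(142, 243, -0.297), (314, 326, -0.2224), (444, 559, -0.1164)]
```

Emit:
{"api": "step_arm", "payload": {
  "commands": [
    {"translation":[0,0,15],"roll":0},
    {"translation":[0,0,20],"roll":0},
    {"translation":[0,0,15],"roll":0},
    {"translation":[0,0,8],"roll":0},
    {"translation":[0,0,2],"roll":0},
    {"translation":[0,0,0],"roll":0},
    {"translation":[0,0,0],"roll":0}
  ]
}}

```text
time: 40.67
tool_pos: [0.5291, -0.2227, 0.1014]
tool_rot: [-3.14, 0.002, 3.108]
contact_force: [0.8, -0.3, 0.2]
opening: 0.0302
grip_force: 0.0
```

Emit:
{"api": "step_arm", "payload": {
  "commands": [
    {"translation":[0,0,0],"roll":0},
    {"translation":[0,0,0],"roll":0},
    {"translation":[0,0,0],"roll":0},
    {"translation":[0,0,0],"roll":0},
    {"translation":[0,0,0],"roll":0},
    {"translation":[0,0,0],"roll":0}
  ],
  "fingers": 0,
  "grip_force": 25
}}

```text
time: 41.17
tool_pos: [0.5284, -0.2224, 0.1002]
tool_rot: [-3.141, 0.001, 3.108]
contact_force: [0.8, -0.2, 2.5]
opening: 0.0076
grip_force: 25.0
```

Emit:
{"api": "step_arm", "payload": {
  "commands": [
    {"translation":[0,0,-10],"roll":0},
    {"translation":[0,0,-25],"roll":0},
    {"translation":[0,0,-30],"roll":0},
    {"translation":[0,0,-30],"roll":0},
    {"translation":[0,0,-30],"roll":0},
    {"translation":[3,20,0],"roll":0},
    {"translation":[4,35,0],"roll":0},
    {"translation":[4,35,0],"roll":0},
    {"translation":[4,35,0],"roll":0},
    {"translation":[4,35,0],"roll":0},
    {"translation":[4,35,0],"roll":0},
    {"translation":[4,35,0],"roll":0},
    {"translation":[4,35,0],"roll":0},
    {"translation":[3,29,0],"roll":0},
    {"translation":[0,0,0],"roll":0.07},
    {"translation":[0,0,0],"roll":0.074},
    {"translation":[0,0,0],"roll":0},
    {"translation":[0,0,0],"roll":0},
    {"translation":[0,0,0],"roll":0}
  ]
}}

```text
time: 42.75
tool_pos: [0.5041, 0.0724, 0.225]
tool_rot: [3.142, -0.0, 2.965]
contact_force: [-0.5, 0.6, -2.8]
opening: 0.008
grip_force: 25.0
```

Emit:
{"api": "step_arm", "payload": {
  "commands": [
    {"translation":[0,0,20],"roll":0},
    {"translation":[0,0,20],"roll":0},
    {"translation":[0,0,10],"roll":0},
    {"translation":[0,0,10],"roll":0},
    {"translation":[0,0,10],"roll":0},
    {"translation":[0,0,10],"roll":0},
    {"translation":[0,0,10],"roll":0},
    {"translation":[0,0,0],"roll":0}
  ]
}}

```text
time: 43.42
tool_pos: [0.5031, 0.0726, 0.1329]
tool_rot: [-3.141, -0.003, 2.964]
contact_force: [-0.4, 0.1, -2.7]
opening: 0.0079
grip_force: 25.0
```

Emit:
{"api": "step_arm", "payload": {
  "commands": [
    {"translation":[0,0,10],"roll":0},
    {"translation":[0,0,10],"roll":0},
    {"translation":[0,0,8],"roll":0},
    {"translation":[0,0,5],"roll":0},
    {"translation":[0,0,2],"roll":0},
    {"translation":[0,0,2],"roll":0},
    {"translation":[0,0,2],"roll":0},
    {"translation":[0,0,1],"roll":0},
    {"translation":[0,0,0],"roll":0},
    {"translation":[0,0,0],"roll":0}
  ]
}}

```text
time: 44.25
tool_pos: [0.5058, 0.0725, 0.0968]
tool_rot: [3.141, 0.004, 2.964]
contact_force: [-0.6, -1.4, 8.3]
opening: 0.0078
grip_force: 25.0
```

Contact reached. I'm releasing, lifting clear and checking the result from a distance.

Emit:
{"api": "step_arm", "payload": {
  "commands": [
    {"translation":[0,0,0],"roll":0},
    {"translation":[0,0,0],"roll":0},
    {"translation":[0,0,0],"roll":0},
    {"translation":[0,0,0],"roll":0},
    {"translation":[0,0,0],"roll":0},
    {"translation":[0,0,-10],"roll":0},
    {"translation":[0,0,-25],"roll":0},
    {"translation":[0,0,-35],"roll":0},
    {"translation":[0,0,-35],"roll":0},
    {"translation":[0,0,-35],"roll":-0.07},
    {"translation":[0,0,-20],"roll":-0.074},
    {"translation":[0,-35,0],"roll":0},
    {"translation":[0,-35,0],"roll":0},
    {"translation":[0,-35,0],"roll":0},
    {"translation":[0,-35,0],"roll":0},
    {"translation":[0,-35,0],"roll":0},
    {"translation":[0,-35,0],"roll":0},
    {"translation":[0,0,0],"roll":0},
    {"translation":[0,0,0],"roll":0}
  ],
  "fingers": 0.33
}}

```text
time: 45.83
tool_pos: [0.4968, -0.1387, 0.2553]
tool_rot: [3.141, 0.0, 3.104]
contact_force: [-0.5, 0.7, -0.5]
opening: 0.0303
grip_force: 0.0
```

Run:
```python
from h import *
a=snap('scene');b=snap('top');c=np.zeros((600,800,3),np.uint8)
c[:,:500]=cv2.resize(a[190:430,360:560],(500,600));c[:,500:]=cv2.resize(b[200:340,140:280],(300,300)).repeat(2,0)[:600]
c[:,500:]=0;c[:300,500:]=cv2.resize(b[200:320,150:270],(300,300));c[300:,500:]=cv2.resize(b[200:340,260:400],(300,300))
cv2.imwrite('pics/fin.png',c[:,:,::-1])
```

```text
(no output)
```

View pics/fin.png

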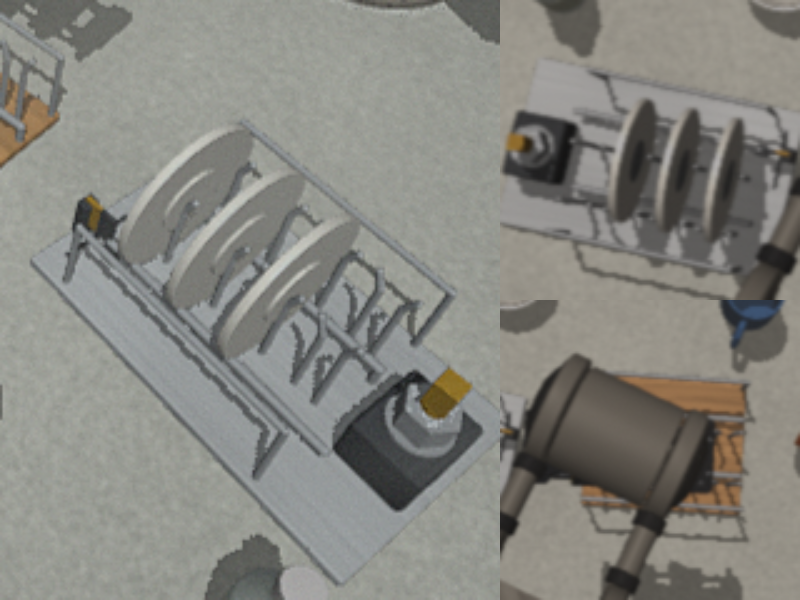

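The picture shows all three saucers upright in slots 1 to 3 at px (190,200), (235,240) and (290,285). Handing in.

```bash
python3 -c "
from cell import *
print(hand_in())"
```

```text
the job is handed in; nothing more can be done
None
```

The job is handed in: I loosened the nut 1.68 rad, set the pointer about 0.6 mm from the index blade and tightened the nut hard against its stop. All three saucers then went into rack slots 1–3, upright in the last picture; early on the fingers briefly closed on the screw head before the nut was loose, but its measured angle did not change beyond measurement error.

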